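# Flip the refilled parts bin's marker over to 'in stock'

## Task

Two of the three green parts bins on the shelf have their hinged markers sticking out in front, open ring up, to call for stock, but one of those two has since been refilled with pipe unions. With a fingertip, gently push the refilled bin's marker up and right over its hinge until it lies flat back over its bin with the solid disc up; the hinge is stiff, so press it all the way down. Do not lift or shift the bins, and leave the other two markers and the loose parts on the shelf as they are.

Things in the scene. Friction and masses are not known exactly. Their poses are not given: they have to be found in the camera images.
- bin_refilled: Green plastic bin, 200 mm deep (x), 130 wide (y), 100 tall, wall 3, loose on the shelf. Origin: centre of its underside; x from its front (robot side) to its back, z up. Packed with 15 upright steel pipe unions (tops at 85 mm), about 1.8 kg, its marker out in front: the one to flip. Marker hinge at x -99, y 0, z 110 mm, along y, on a steel bracket on the front wall.
- refilled_hinge (a point): Middle of the hinge line of the refilled bin's marker, 110 mm above the shelf; fixed to the bin, axes as the bin's (y along the hinge, x towards the bin's back, z up).
- marker_refilled (a joint): Angle (rad) of this bin's marker leaf. 0: level, out in front of the bin, open ring up, nothing below it down to the shelf; 1.57: upright; 3.14: level, back over the bin, solid disc up. Slightly springy stops at 0 and 3.14. Starts at 0 to 0.3. Stiff hinge (0.03 N m friction, about 0.5 N at the edge): it stays at any angle it is left at and does not fall by itself.
- refilled_lip (a point): Middle of the top of the finger lip of this marker. The leaf is a white plate 4 mm thick, 82 mm wide to 62 mm from the hinge, then a tab 44 mm wide to 73 mm, there bent 60 degrees towards the ring face into a 20 mm lip (outwards and up when the leaf is out). At angle 0 this point is 83 mm in front of the hinge and 17 mm above it. The other two markers are the same.
- bin_empty: Green plastic bin, 200 mm deep (x), 130 wide (y), 100 tall, wall 3, loose on the shelf. Origin: centre of its underside; x from its front (robot side) to its back, z up. This one is bare inside (0.35 kg); its marker sticks out in front, ring up, and must stay so. Marker hinge at x -99, y 0, z 110 mm, along y, on a steel bracket on the front wall.
- marker_empty (a joint): Angle (rad) of the empty bin's marker, the same kind of leaf; starts between 0 and 0.3 (out in front, ring up) and is to stay there.
- empty_lip (a point): Middle of the top of the finger lip of the empty bin's marker.
- bin_stocked: Green plastic bin, 200 mm deep (x), 130 wide (y), 100 tall, wall 3, loose on the shelf. Origin: centre of its underside; x from its front (robot side) to its back, z up. This one is packed with unions like the refilled bin (1.8 kg), but its marker already lies back over the bin, disc up, and must stay so. Marker hinge at x -99, y 0, z 110 mm, along y, on a steel bracket on the front wall.
- marker_stocked (a joint): Angle (rad) of the stocked bin's marker, the same kind of leaf; starts between 2.95 and 3.14 (back over its bin, disc up) and is to stay there.
- stocked_lip (a point): Middle of the top of the finger lip of the stocked bin's marker.
- union: Loose steel pipe union standing upright in front of the bins, 36 mm across at its collar, 48 mm tall; origin at the centre of its underside. Leave alone.
- flange: Loose steel pipe flange lying flat in front of the bins, 84 mm across, 38 mm tall with its neck; origin at the centre of its underside. Leave alone.
- blister: Loose white plastic blister of six pots beside the bins, 80 x 120 mm, 26 mm tall; origin at the centre of its underside. Leave alone.

How it is judged:
At the end, for the whole second after the job is handed in: The refilled bin's marker lies back over its bin within 0.17 rad (10 degrees) of fully flat, and is still; the other two markers are as they were (within about 20 degrees); no bin has moved more than 20 mm, and all stand upright and still; the loose parts are within 20 mm of where they stood (value of joint marker_refilled above 2.97159 rad and not (velocity of joint marker_refilled above 0.1 rad/s or velocity of joint marker_refilled below -0.1 rad/s) and value of joint marker_empty below 0.65 rad and value of joint marker_stocked above 2.6 rad and distance of each of bin_refilled, bin_empty, bin_stocked, union, flange, blister from where it was at the start of the episode below 0.02 m and angle between each of bin_refilled, bin_empty, bin_stocked's own z axis and vertical below 0.05 rad and linear speed of each of bin_refilled, bin_empty, bin_stocked below 0.02 m/s); the robot touches nothing.
It fails at once if a bin was lifted or tipped (height (world z) of any of bin_refilled, bin_empty, bin_stocked above 0.012 m or angle between any of bin_refilled, bin_empty, bin_stocked's own z axis and vertical above 0.12 rad).
It fails at once if a bin was shoved more than 20 mm (distance of any of bin_refilled, bin_empty, bin_stocked from where it was at the start of the episode above 0.02 m).
It fails at once if the refilled bin or its marker was gripped or pressed with more than 30 N (contact force between the fingers and bin_refilled above 30 N).
It fails at once if the marker of another bin was turned (its lip moved more than 25 mm) (distance of any of empty_lip, stocked_lip from where it was at the start of the episode above 0.025 m).
It fails at once if a loose part on the shelf was moved more than 20 mm or lifted (distance of any of union, flange, blister from where it was at the start of the episode above 0.02 m).
It also fails if it takes over 48 s, if anything falls off the work surface, if the arm or the gripper's body presses on something with over 40 N, if the wrist force passes 120 N, or if a joint passes its speed limit or range.

## Robot

A 6-joint arm with a two-finger parallel gripper is mounted at the origin on the work surface. World frame = base frame: x ahead of the robot, y to its left, z up, the work surface at z = 0. Lengths are in m, angles in rad, forces in N, time in s.
With the tool pointing down it reaches from about 0.325 to 0.875 m from the base axis. Payload 4.4 kg.
Tool frame: the origin (TCP) lies at the very end of the fingers, on their centre line; the grasp point (between the pads) lies 19 mm behind it; z points along the fingers, y is the line along which they close (so a half turn about z gives the same grasp; the last joint's range is limited). The gripper opens to 85 mm and grips with 20 to 120 N. Pads are 22 mm wide; open, the fingers measure 114 mm over their backs; the gripper's body (76 mm by 85 mm) begins 54 mm behind the grasp point. The pads swing forward as they close: fully open they stand 13 mm farther back than shut.
Start: joints at [1.173, 0.207, 1.542, -0, 1.393, -0.15], TCP at [0.141, 0.557, 0.231] pointing down, gripper open.
Joint ranges: [-2.73, 2.73], [-0.86, 2.22], [0.23, 2.46], [-1.11, 4.25], [0.08, 2.63], [-2.82, 2.82]. Speed limits (rad/s): [2.79, 2.79, 3.14, 3.14, 3.14, 3.14].

## Interface

Orientations are given as a 3x3 rotation matrix whose columns are the frame's x, y, z axes.
In Python, from station import r, optics gives the robot as it stands.
- The arm moves only by the tool drive_tool, never from a script. Its argument "series" is text: rows parted by semicolons, each of 7 numbers parted by spaces: the shift along the tool's x, y, z each as a share of 0.05 m, from -1 to 1, then the turn, a rotation vector about the tool's x, y, z each as a share of 0.1 rad, from -1 to 1, then the closure, from -1 (fully open) to 1 (shut). A call has 1 to 10 rows; each row shifts and turns the commanded pose from where the row before left it, along the tool's axes as they then stand; what a row does not reach is not made up. A row lasts 1/8 s, in which the tool goes at most 62.5 mm and 10.7 degrees, less where a joint would pass 70% of its speed; a pose out of reach is approached as far as the arm can. A call with a number of a shift or a turn outside -1 to 1 is refused whole. A call with a gripper value outside its range is refused whole. The fingers move at their own pace and stop on an object; the grip force is fixed at half the most. Time passes only in rows, so rows that do not move let the fingers close. It gives the time, the measured TCP pose, the force, the opening and the grip force at its end, in the units of the state.
- r.get_obs(): the state, without advancing time (a new reading comes with each control period).
- optics.read_camera(name): name is "scene" or "side" or "wrist"; returns a dict with "color" (400x640x3 uint8, blue, green, red), "camera_matrix" (3x3 intrinsics, pixels), "cam_to_world" (4x4, takes a point from camera to world coordinates). Camera axes: x right, y down, z forward; pixel columns grow to the right and rows downward; lengths in m; the calibration is good to about 2 mm. A picture is of the moment at which its call begins. There is no depth.
- r.hand_in(): hands the job in; it is judged then, once.
The state is a dict: "clock": time; "q": joint angles; "joint_velocities": joint speeds; "joint_efforts": joint torques, N m; "eef_pos": TCP position; "tcp_rot": TCP orientation; "ft_force": force on the tool from outside, world axes, zero at the start; "torque": the same for the moment, N m; "finger_gap": finger opening in m; "gripper_force": force on a finger pad.
Only numpy, scipy, OpenCV 4.12 (cv2) and the standard library are available. Lean on these libraries where they do the work, as an engineer would, in place of code of your own. Each camera call takes 0.05 s, during which the arm holds its last target. There are 200 camera calls.

## Working session

There is one attempt and no reset: what is moved stays moved. The work goes in short steps, Python scripts to look and compute and a tool call to move; the robot and the scene stay as the last step left them, time stands still between calls to the robot, and variables do not carry over. Pictures are saved under pics/ and viewed, at most 10 in all, crops included, and the job is handed in when it is done.

Besides the shell and the picture viewer there is one more tool, called after ">>>" as name(argument=value, ...) on one line, values as JSON. drive_tool: Moves the arm, as the interface text tells. Its arguments: {"type":"object","properties":{"series":{"type":"string"}},"required":["series"]}

```bash
mkdir -p pics
cat > h.py <<'E'
import numpy as np, cv2
from station import r, optics
def shot(n,f):
    d=optics.read_camera(n); cv2.imwrite(f'pics/{f}.png',d['color']); np.savez(f'pics/{f}.npz',K=d['camera_matrix'],T=d['cam_to_world'])
def at_z(f,u,v,z):
    d=np.load(f'pics/{f}.npz'); T=d['T']; w=T[:3,:3]@np.linalg.solve(d['K'],[u,v,1.]); o=T[:3,3]
    return o+w*(z-o[2])/w[2]
def proj(f,p):
    d=np.load(f'pics/{f}.npz'); T=d['T']; c=T[:3,:3].T@(np.array(p)-T[:3,3]); q=d['K']@c; return q[:2]/q[2]
E
python3 -c "
from h import *
shot('scene','a');shot('side','b');shot('wrist','c')
for f in 'abc':print(np.load(f'pics/{f}.npz')['T'].round(2))
o=r.get_obs();print(o['eef_pos'],o['tcp_rot'])"
```

```text
[[-0.12  0.79 -0.6   1.23]
 [ 0.99  0.11 -0.07 -0.05]
 [ 0.01 -0.6  -0.8   1.04]
 [ 0.    0.    0.    1.  ]]
[[-0.94 -0.27  0.22  0.27]
 [-0.35  0.7  -0.63  0.61]
 [ 0.02 -0.67 -0.75  0.95]
 [ 0.    0.    0.    1.  ]]
[[ 0.25  0.92  0.29  0.06]
 [ 0.97 -0.23 -0.08  0.58]
 [-0.    0.3  -0.95  0.37]
 [ 0.    0.    0.    1.  ]]
[0.1407898  0.5568708  0.23033904] [[-9.69455245e-01  2.45267127e-01 -7.51295550e-04]
 [ 2.45268086e-01  9.69453768e-01 -1.71968580e-03]
 [ 3.06563907e-04 -1.85142724e-03 -9.99998239e-01]]
```

View pics/a.png

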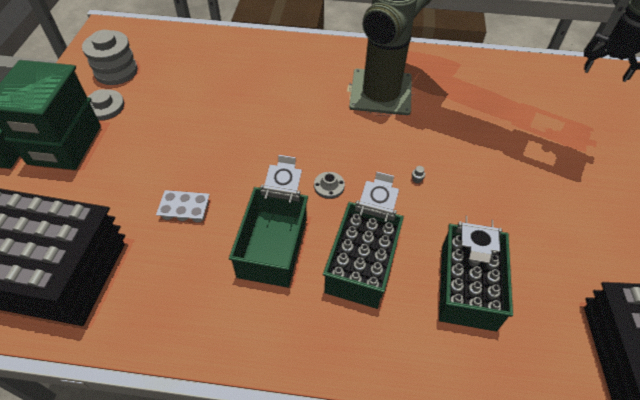

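View pics/b.png

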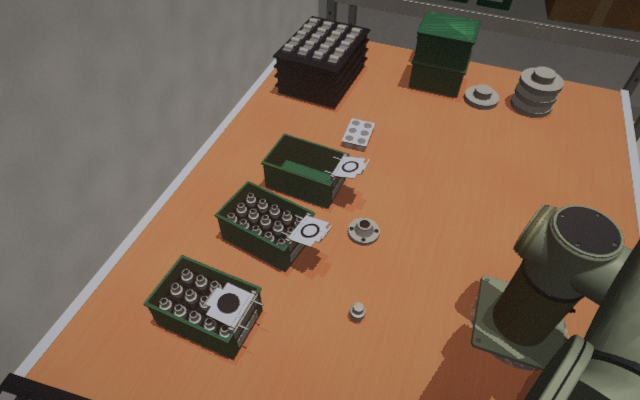

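Both pictures show that the middle bin is the refilled one: full, with its ring marker out (scene ~(380,195), side ~(310,231)). I'll zoom in for corners.

```bash
python3 -c "
from h import *
a=cv2.imread('pics/a.png')[160:310,310:440];b=cv2.imread('pics/b.png')[175:275,210:340]
cv2.imwrite('pics/ab.png',np.hstack([cv2.resize(a,None,fx=3,fy=3,interpolation=2),cv2.copyMakeBorder(cv2.resize(b,None,fx=3,fy=3,interpolation=2),0,150,0,0,0)]))"
```

```text
(no output)
```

View pics/ab.png

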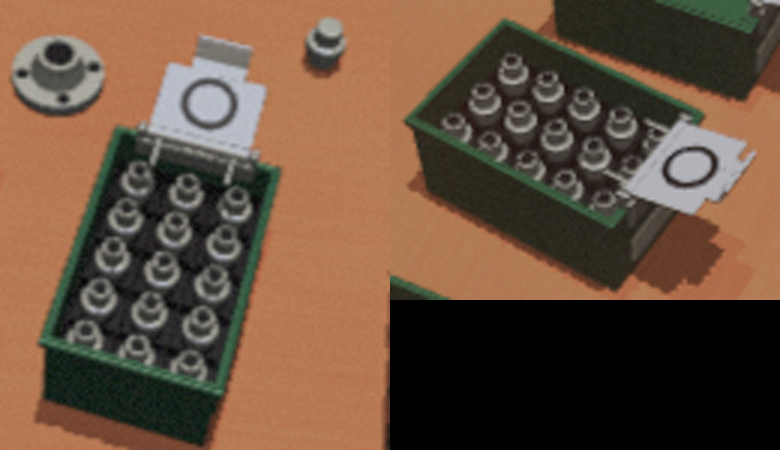

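The crop shows the bin rim corners and the lip's top edge clearly. Next, their positions.

```bash
python3 -c "
from h import *
from scipy.optimize import least_squares
A=[(349,202.7),(403.7,216),(383.3,289.3),(324,274.3)] # f-left,f-right,b-right,b-left in image
L=[(-.1,-.065),(-.1,.065),(.1,.065),(.1,-.065)]
P=[at_z('a',u,v,.1) for u,v in A];print(np.round(P,4),[np.linalg.norm(P[i]-P[i-1]).round(3) for i in range(4)])
for p in [(314.3,213.3),(285,249.7),(216,215.7),(248.3,182.3)]:print('b',at_z('b',*p,.1).round(4))
# fit bin pose with all
B=[(314.3,213.3),(285,249.7),(216,215.7),(248.3,182.3)]
def corners(x,z=.1):
    c,s=np.cos(x[2]),np.sin(x[2]);return [(x[0]+c*a-s*b,x[1]+s*a+c*b,z) for a,b in L]
Pm=np.mean(P,0)
# match image-left/right to +-y by nearest
def res(x):
    C=corners(x);o=[]
    for f,pts in(('a',A),('b',B)):
        for p in pts:
            d=[proj(f,c)-p for c in C];o+=list(min(d,key=np.linalg.norm))
    return np.array(o)
f=P[0]+P[1]-P[2]-P[3];yaw=np.arctan2(-f[1],-f[0])
s=least_squares(res,[Pm[0],Pm[1],yaw]);x=s.x;print('bin',x,np.round(s.fun,1))
def loc(a,b,z):
    c,q=np.cos(x[2]),np.sin(x[2]);return np.array([x[0]+c*a-q*b,x[1]+q*a+c*b,z])
h=loc(-.099,0,.11);print('hinge',h)
for th in(0,.1,.2,.3):
    X=-.083*np.cos(th)+.017*np.sin(th);Z=.083*np.sin(th)+.017*np.cos(th)
    p=loc(-.099+X,0,.11+Z);print(th,p.round(4),proj('a',p).round(1),proj('b',p).round(1))
for n,p,z in(('flange',(329,181),.02),('union',(418,170),.045),('emptylip',(287,158),.13),('emptyFR',(307,200),.1),('stockFL',(450,223),.1)):print(n,at_z('a',*p,z).round(3))
"
```

```text
[[ 0.5326 -0.0599  0.1   ]
 [ 0.5543  0.0721  0.1   ]
 [ 0.7512  0.0328  0.1   ]
 [ 0.7322 -0.0967  0.1   ]] [np.float64(0.203), np.float64(0.134), np.float64(0.201), np.float64(0.131)]
b [ 0.5234 -0.0618  0.1   ]
b [0.5475 0.0654 0.1   ]
b [0.7461 0.0326 0.1   ]
b [ 0.7233 -0.0986  0.1   ]
bin [ 0.63869131 -0.01424777 -0.17680512] [-0.2 -1.3 -2.  -1.1 -0.3 -1.1  0.8 -2.6 -2.2 -0.3 -2.   0.1 -0.8 -0.4
 -1.3  0.5]
hinge [0.54123466 0.00316488 0.11      ]
0 [0.4595 0.0178 0.127 ] [383.9 175.8] [328.  238.2]
0.1 [0.4616 0.0174 0.1352] [384.1 174.2] [327.3 235.7]
0.2 [0.4645 0.0169 0.1432] [384.2 173. ] [326.3 233. ]
0.3 [0.4681 0.0162 0.1508] [384.3 172.1] [325.  230.3]
flange [ 0.408 -0.121  0.02 ]
union [0.358 0.115 0.045]
emptylip [ 0.437 -0.226  0.13 ]
emptyFR [ 0.538 -0.161  0.1  ]
stockFL [0.56  0.181 0.1  ]
```

>>> drive_tool(series="-0.6 -0.75 -0.1 0 0 0 1;-0.6 -0.75 -0.1 0 0 0 1;-0.6 -0.75 0 0 0 0 1;-0.6 -0.75 0 0 0 0 1;-0.6 -0.75 0 0 0 0 1;-0.6 -0.75 0 0 0 0 1;-0.6 -0.75 0 0 0 0 1;-0.6 -0.75 0 0 0 0 1;-0.6 -0.75 0 0 0 0 1;-0.6 -0.75 0 0 0 0 1")

```text
clock: 1.4
eef_pos: [0.3401, 0.1189, 0.2412]
tcp_rot: [[-0.969, 0.245, 0.0], [0.245, 0.969, 0.0], [-0.0, 0.0, -1.0]]
ft_force: [0.7, 0.1, 0.1]
finger_gap: 0.0
gripper_force: 0.0
```

>>> drive_tool(series="-0.7 -0.7 0 0 0 -0.71 1;-0.6 -0.7 0 0 0 0 1;0 0 0 0 -1 0 1;0 0 0 0 -1 0 1;0 0 0 0 -1 0 1;0 0 0 0 -1 0 1;0 0 0 0 -1 0 1;0 0 0 0 -1 0 1;0 0 0 0 -1 0 1;0 0 0 0 -0.8 0 1")

```text
clock: 2.65
eef_pos: [0.388, 0.0381, 0.2406]
tcp_rot: [[-0.699, 0.176, 0.694], [0.125, 0.984, -0.124], [-0.705, 0.0, -0.71]]
ft_force: [0.3, 0.8, 0.7]
finger_gap: 0.0001
gripper_force: 0.0
```

```bash
python3 -c "
from h import *
shot('wrist','d');shot('side','e');shot('scene','f')
o=r.get_obs();print(o['eef_pos'],o['tcp_rot'].round(3) if hasattr(o['tcp_rot'],'round') else o['tcp_rot'],o['q'])
a=cv2.imread('pics/f.png')[100:300,260:440];e=cv2.imread('pics/e.png')[150:290,210:410]
w=cv2.imread('pics/d.png')
R=lambda i,w_,h_:cv2.resize(i,(w_,h_),interpolation=2)
cv2.imwrite('pics/def.png',np.vstack([np.hstack([R(a,324,300+60),R(e,400+76,360)]),cv2.copyMakeBorder(R(w,384,240),0,0,0,416,0)]))
for f in 'fe':print(f,proj(f,o['eef_pos']))
for th in (0,.3):
  for f in 'd':
    for p in ((.4595,.0178,.127),(.5412,.0032,.11)):print(proj(f,p))
"
```

```text
[0.3876033  0.03829782 0.24002201] [[-0.701  0.175  0.691]
 [ 0.125  0.984 -0.123]
 [-0.702 -0.    -0.712]] [-0.05362704 -0.7954756   2.45103413 -0.13140954  0.71610997 -1.38394393]
f [399.69220301 122.58032619]
e [359.42031026 222.68741578]
[305.13490415 160.94317898]
[307.06485226 190.89990387]
[305.13490415 160.94317898]
[307.06485226 190.89990387]
```

View pics/def.png

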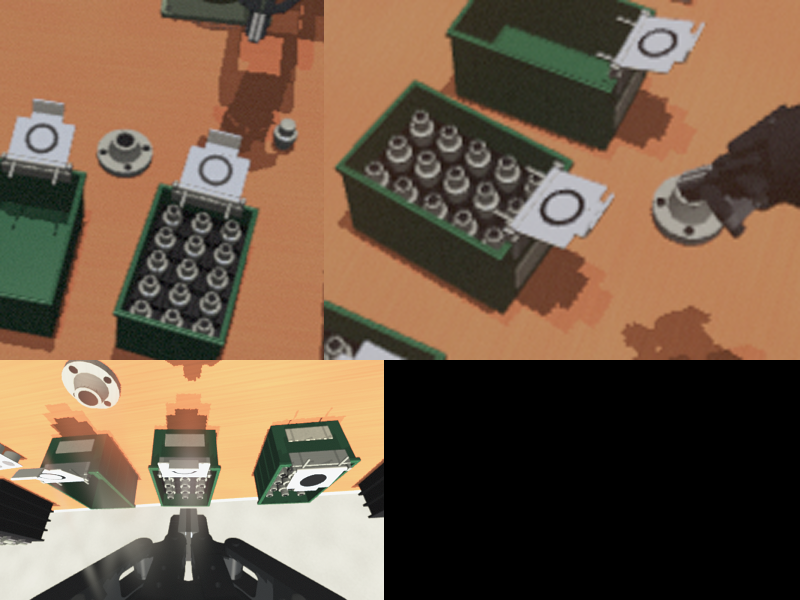

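```bash
cat > plan.py <<'E'
import sys
from h import *
from scipy.spatial.transform import Rotation as Ro, Slerp
H=np.array([.5412,.0032,.11]); yaw=-.177; bx=np.array([np.cos(yaw),np.sin(yaw),0]); by=np.array([-bx[1],bx[0],0]); Z=np.array([0,0,1.])
def pose(u,z,phi,v=0):
    c,s=np.cos(np.radians(phi)),np.sin(np.radians(phi)); tx=-(c*bx+s*Z); tz=s*bx-c*Z
    C=H+(u*bx+v*by+z*Z)/1e3            # front corner of tip (11 mm ahead of TCP)
    return C+.011*tx, np.column_stack([tx,by,tz])
def now():
    o=r.get_obs(); R=np.array(o['tcp_rot']);d=np.array(o['eef_pos'])-.011*R[:,0]-H
    print('C u,v,z',(np.array([d@bx,d@by,d@Z])*1e3).round(1),'phi',np.degrees(np.arctan2(R[:,2]@bx,-R[2,2])).round(1),'F',np.round(o['ft_force'],1),'q',np.round(o['q'],2),'t',o['clock'])
    return np.array(o['eef_pos']),R
def rows(wps):  # (u,z,phi,n)
    p,R=now()
    for u,z,phi,n in wps:
        P,Q=pose(u,z,phi); p0,R0=p,R; rv=Ro.from_matrix(R0.T@Q).as_rotvec()
        for k in range(n):
            p1=p0+(P-p0)*(k+1)/n; R1=R0@Ro.from_rotvec(rv*(k+1)/n).as_matrix()
            s=R.T@(p1-p)/.05; t=Ro.from_matrix(R.T@R1).as_rotvec()/.1
            print(*[f'{x:.2f}' for x in [*s,*t]],'1;',end=''); p,R=p1,R1
        print()
E
python3 -c "
from plan import *
rows([(-125,60,30,4),(-125,-8,30,4),(-97,-8,30,2)])"
```

```text
C u,v,z [-149.5    7.5  137.7] phi 44.6 F [-0.2  0.2  1. ] q [-0.05 -0.8   2.45 -0.13  0.72 -1.38] t 2.8
0.18 -0.04 0.35 0.00 0.64 0.00 1;0.16 -0.04 0.36 0.00 0.64 0.00 1;0.14 -0.04 0.37 0.00 0.64 0.00 1;0.11 -0.04 0.38 0.00 0.64 0.00 1;
0.17 -0.00 0.29 0.00 0.00 -0.00 1;0.17 -0.00 0.29 0.00 -0.00 -0.00 1;0.17 -0.00 0.29 0.00 0.00 -0.00 1;0.17 -0.00 0.29 0.00 0.00 -0.00 1;
-0.24 0.00 0.14 -0.00 0.00 0.00 1;-0.24 0.00 0.14 -0.00 0.00 0.00 1;
```

>>> drive_tool(series="0.18 -0.04 0.35 0 0.64 0 1;0.16 -0.04 0.36 0 0.64 0 1;0.14 -0.04 0.37 0 0.64 0 1;0.11 -0.04 0.38 0 0.64 0 1;0.17 0 0.29 0 0 0 1;0.17 0 0.29 0 0 0 1;0.17 0 0.29 0 0 0 1;0.17 0 0.29 0 0 0 1;0 0 0 0 0 0 1")

```text
clock: 3.92
eef_pos: [0.4093, 0.026, 0.0974]
tcp_rot: [[-0.854, 0.176, 0.489], [0.153, 0.984, -0.088], [-0.497, -0.0, -0.868]]
ft_force: [-0.7, -0.2, 0.2]
finger_gap: 0.0001
gripper_force: 0.0
```

```bash
python3 -c "
from plan import *
now();shot('side','g');shot('scene','h')
a=cv2.imread('pics/h.png')[110:260,320:440];e=cv2.imread('pics/g.png')[180:280,260:380]
R=lambda i,k:cv2.resize(i,None,fx=k,fy=k,interpolation=2)
cv2.imwrite('pics/gh.png',np.hstack([R(a,3),cv2.copyMakeBorder(R(e,3.5),0,100,0,0,0)]))
rows([(-97,-8,30,2)])"
```

```text
C u,v,z [-124.3   -0.7   -7.1] phi 29.8 F [-0.7 -0.2  0.2] q [-0.13 -0.28  2.42 -0.05  0.48 -1.48] t 3.925
C u,v,z [-122.9   -0.6   -5.2] phi 30.0 F [ 0.4 -0.1 -0.4] q [-0.13 -0.28  2.42 -0.05  0.48 -1.48] t 4.025
-0.21 0.01 0.15 0.00 0.00 -0.00 1;-0.21 0.01 0.15 0.00 0.00 -0.00 1;
```

View pics/gh.png

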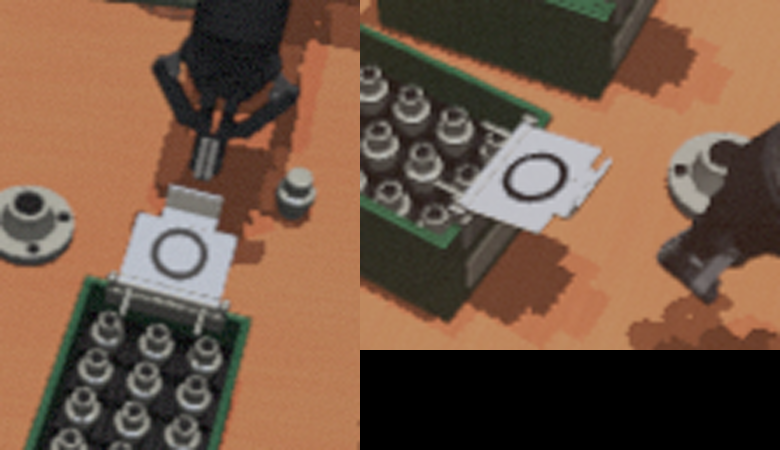

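```bash
cat >> plan.py <<'E'
def corner(ps,phi,t=14):
    a=np.radians(ps);f=np.radians(phi);e=np.array([-np.cos(a),np.sin(a)]);n=np.array([-np.sin(a),-np.cos(a)])
    if ps<=60: return 75*e+2*n+t*np.array([np.sin(f),-np.cos(f)])
    return 61*e+2*n
def arc(lst): rows([(*corner(ps,phi),phi,n) for ps,phi,n in lst])
E
python3 -c "
from plan import *
rows([(-97,-8,30,2),(-68,-8,30,4),(*corner(15,30),30,2),(*corner(25,30),30,2)])"
```

```text
C u,v,z [-122.9   -0.6   -5.2] phi 30.0 F [ 0.4 -0.1 -0.4] q [-0.13 -0.28  2.42 -0.05  0.48 -1.48] t 4.025
-0.21 0.01 0.15 0.00 0.00 -0.00 1;-0.21 0.01 0.15 0.00 0.00 -0.00 1;
-0.13 -0.00 0.07 0.00 0.00 -0.00 1;-0.13 -0.00 0.07 0.00 0.00 -0.00 1;-0.13 -0.00 0.07 0.00 0.00 -0.00 1;-0.13 -0.00 0.07 0.00 0.00 -0.00 1;
-0.08 0.00 -0.11 -0.00 0.00 0.00 1;-0.08 0.00 -0.11 -0.00 0.00 0.00 1;
-0.10 -0.00 -0.09 -0.00 0.00 0.00 1;-0.10 -0.00 -0.09 -0.00 0.00 0.00 1;
```

>>> drive_tool(series="-0.21 0.01 0.15 0 0 0 1;-0.21 0.01 0.15 0 0 0 1;-0.13 0 0.07 0 0 0 1;-0.13 0 0.07 0 0 0 1;-0.13 0 0.07 0 0 0 1;-0.13 0 0.07 0 0 0 1;-0.08 0 -0.11 0 0 0 1;-0.08 0 -0.11 0 0 0 1;-0.1 0 -0.09 0 0 0 1;-0.1 0 -0.09 0 0 0 1")

```text
clock: 5.28
eef_pos: [0.4692, 0.0166, 0.1234]
tcp_rot: [[-0.853, 0.176, 0.492], [0.152, 0.984, -0.088], [-0.499, -0.0, -0.866]]
ft_force: [-1.6, -0.0, -1.4]
finger_gap: 0.0
gripper_force: 0.7
```

```bash
python3 -c "
from plan import *
now();shot('side','i')
e=cv2.imread('pics/i.png')[160:290,240:400]
cv2.imwrite('pics/i2.png',cv2.resize(e,None,fx=3,fy=3,interpolation=2))
arc([(35,30,2),(45,30,2),(55,30,2),(65,30,2),(75,30,2)])"
```

```text
C u,v,z [-63.8   0.5  18.9] phi 30.0 F [-1.6 -0.  -1.4] q [-0.14 -0.17  2.27 -0.04  0.52 -1.5 ] t 5.275
C u,v,z [-62.6   0.6  20.2] phi 30.1 F [-1.2 -0.5  0.4] q [-0.14 -0.17  2.27 -0.04  0.52 -1.5 ] t 5.325
-0.11 -0.01 -0.04 0.00 0.01 0.00 1;-0.11 -0.01 -0.04 0.00 0.01 0.00 1;
-0.12 -0.00 -0.05 0.00 0.00 -0.00 1;-0.12 -0.00 -0.05 0.00 0.00 -0.00 1;
-0.13 -0.00 -0.03 0.00 0.00 -0.00 1;-0.13 -0.00 -0.03 0.00 0.00 -0.00 1;
-0.12 0.00 -0.00 0.00 0.00 -0.00 1;-0.12 -0.00 -0.00 0.00 0.00 -0.00 1;
-0.11 -0.00 0.02 0.00 0.00 -0.00 1;-0.11 -0.00 0.02 0.00 0.00 -0.00 1;
```

View pics/i2.png

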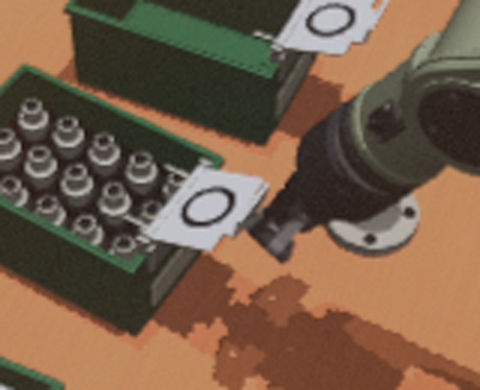

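The picture shows the leaf raised slightly, with the finger behind its lip, and the wrist reads a small force. I'll go on along the arc.

>>> drive_tool(series="-0.11 0 -0.04 0 0 0 1;-0.11 0 -0.04 0 0 0 1;-0.12 0 -0.05 0 0 0 1;-0.12 0 -0.05 0 0 0 1;-0.13 0 -0.03 0 0 0 1;-0.13 0 -0.03 0 0 0 1;-0.12 0 0 0 0 0 1;-0.12 0 0 0 0 0 1;-0.11 0 0.02 0 0 0 1;-0.11 0 0.02 0 0 0 1")

```text
clock: 6.58
eef_pos: [0.5155, 0.0083, 0.1616]
tcp_rot: [[-0.852, 0.176, 0.493], [0.152, 0.984, -0.088], [-0.5, -0.0, -0.866]]
ft_force: [0.3, 0.2, -1.1]
finger_gap: -0.0002
gripper_force: 0.3
```

```bash
python3 -c "
from plan import *
now();shot('side','j');shot('scene','k')
a=cv2.imread('pics/k.png')[110:260,320:440];e=cv2.imread('pics/j.png')[160:270,240:370]
R=lambda i,k:cv2.resize(i,None,fx=k,fy=k,interpolation=2)
cv2.imwrite('pics/jk.png',np.hstack([R(a,3),cv2.copyMakeBorder(R(e,3),0,120,0,0,0)]))
arc([(85,30,2),(97,30,2),(109,30,2),(120,28,2),(130,22,2)])"
```

```text
C u,v,z [-16.7   0.5  57.1] phi 30.0 F [ 0.3  0.2 -1.1] q [-0.14 -0.13  2.15 -0.03  0.61 -1.51] t 6.575
C u,v,z [-16.2   0.5  57.5] phi 30.1 F [-0.1 -0.1 -0.5] q [-0.14 -0.13  2.14 -0.03  0.61 -1.51] t 6.675
-0.09 -0.00 0.02 0.00 0.01 0.00 1;-0.09 -0.00 0.02 0.00 0.01 0.00 1;
-0.11 0.00 0.06 -0.00 0.00 0.00 1;-0.11 -0.00 0.06 -0.00 0.00 0.00 1;
-0.10 0.00 0.08 -0.00 0.00 0.00 1;-0.10 0.00 0.08 -0.00 0.00 0.00 1;
-0.07 0.00 0.09 0.00 0.17 0.00 1;-0.07 0.00 0.09 0.00 0.17 -0.00 1;
-0.05 -0.00 0.08 -0.00 0.52 -0.00 1;-0.06 -0.00 0.08 0.00 0.52 -0.00 1;
```

View pics/jk.png

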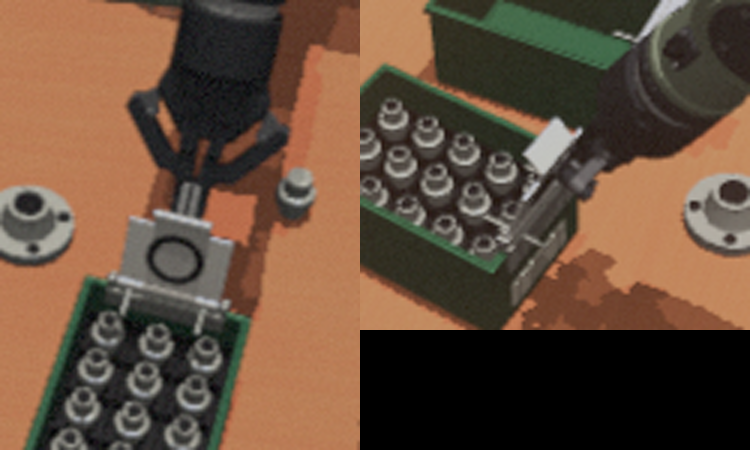

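The leaf is now near upright and the finger is behind it, with the bin unmoved.

>>> drive_tool(series="-0.09 0 0.02 0 0 0 1;-0.09 0 0.02 0 0 0 1;-0.11 0 0.06 0 0 0 1;-0.11 0 0.06 0 0 0 1;-0.1 0 0.08 0 0 0 1;-0.1 0 0.08 0 0 0 1;-0.07 0 0.09 0 0.17 0 1;-0.07 0 0.09 0 0.17 0 1;-0.05 0 0.08 0 0.52 0 1;-0.06 0 0.08 0 0.52 0 1")

```text
clock: 7.92
eef_pos: [0.5674, -0.001, 0.1532]
tcp_rot: [[-0.913, 0.176, 0.368], [0.163, 0.984, -0.066], [-0.374, 0.0, -0.928]]
ft_force: [0.2, -0.0, 0.5]
finger_gap: 0.0004
gripper_force: 0.2
```

```bash
python3 -c "
from plan import *
now()
arc([(140,16,2),(150,10,2),(160,5,2),(170,0,2),(176,0,2)])"
```

```text
C u,v,z [36.7  0.5 47.3] phi 22.0 F [ 0.2 -0.   0.5] q [-0.15  0.06  1.94 -0.02  0.77 -1.53] t 7.925
C u,v,z [36.7  0.5 47.3] phi 22.0 F [ 0.2 -0.   0.5] q [-0.15  0.06  1.94 -0.02  0.77 -1.53] t 7.925
-0.06 -0.00 0.08 0.00 0.52 0.00 1;-0.06 -0.00 0.08 0.00 0.52 0.00 1;
-0.04 0.00 0.09 0.00 0.52 -0.00 1;-0.04 0.00 0.09 0.00 0.52 -0.00 1;
-0.03 -0.00 0.09 -0.00 0.44 -0.00 1;-0.04 0.00 0.09 0.00 0.44 0.00 1;
-0.02 -0.00 0.09 0.00 0.44 0.00 1;-0.03 0.00 0.09 -0.00 0.44 -0.00 1;
-0.01 0.00 0.06 -0.00 0.00 0.00 1;-0.01 -0.00 0.06 -0.00 0.00 0.00 1;
```

>>> drive_tool(series="-0.06 0 0.08 0 0.52 0 1;-0.06 0 0.08 0 0.52 0 1;-0.04 0 0.09 0 0.52 0 1;-0.04 0 0.09 0 0.52 0 1;-0.03 0 0.09 0 0.44 0 1;-0.04 0 0.09 0 0.44 0 1;-0.02 0 0.09 0 0.44 0 1;-0.03 0 0.09 0 0.44 0 1;-0.01 0 0.06 0 0 0 1;-0.01 0 0.06 0 0 0 1")

```text
clock: 9.18
eef_pos: [0.5906, -0.0051, 0.117]
tcp_rot: [[-0.984, 0.176, 0.002], [0.176, 0.984, -0.0], [-0.002, -0.0, -1.0]]
ft_force: [-0.2, -0.3, 0.7]
finger_gap: 0.0001
gripper_force: 0.2
```

```bash
python3 -c "
from plan import *
now();shot('side','l')
e=cv2.imread('pics/l.png')[160:290,210:370]
cv2.imwrite('pics/l2.png',cv2.resize(e,None,fx=3,fy=3,interpolation=2))"
```

```text
C u,v,z [61.1  0.5  7.1] phi 0.1 F [-0.2 -0.3  0.7] q [-0.16  0.35  1.61 -0.    1.18 -1.55] t 9.175
```

View pics/l2.png

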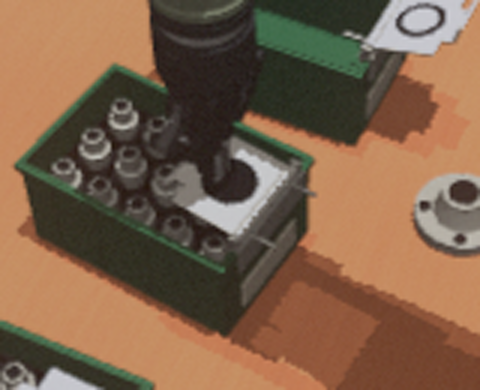

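The leaf lies back over the bin, disc up, and is not yet fully flat. I'll press down in 1 mm steps and watch the force.

>>> drive_tool(series="0 0 0.04 0 0 0 1;0 0 0.02 0 0 0 1;0 0 0.02 0 0 0 1;0 0 0 0 0 0 1")

```text
clock: 9.72
eef_pos: [0.5904, -0.0051, 0.1134]
tcp_rot: [[-0.984, 0.176, 0.002], [0.176, 0.984, -0.0], [-0.002, 0.0, -1.0]]
ft_force: [0.5, 0.9, 0.0]
finger_gap: 0.0003
gripper_force: 0.0
```

>>> drive_tool(series="0 0 0.02 0 0 0 1;0 0 0.02 0 0 0 1;0 0 0 0 0 0 1")

```text
clock: 10.1
eef_pos: [0.5906, -0.0051, 0.112]
tcp_rot: [[-0.984, 0.176, 0.002], [0.176, 0.984, -0.0], [-0.002, -0.0, -1.0]]
ft_force: [-1.1, 0.0, 4.6]
finger_gap: 0.0001
gripper_force: 2.2
```

>>> drive_tool(series="0 0 0.02 0 0 0 1;0 0 0 0 0 0 1")

```text
clock: 10.35
eef_pos: [0.5907, -0.0051, 0.1119]
tcp_rot: [[-0.984, 0.176, 0.002], [0.176, 0.984, -0.0], [-0.002, -0.0, -1.0]]
ft_force: [-3.6, 0.3, 9.5]
finger_gap: -0.0
gripper_force: 4.4
```

The force is rising steeply at z = 0.112, which is the flat height, so the leaf is on its stop. I'll retreat straight up.

>>> drive_tool(series="0 0 -0.1 0 0 0 1;0 0 -0.4 0 0 0 1;0 0 -0.7 0 0 0 1;0 0 -0.7 0 0 0 1;-0 0 -0.7 0 0 0 1;0.5 0 0 0 0 0 1;0.8 0 0 0 0 0 1;0.8 0 0 0 0 0 1;0.8 0 0 0 0 0 1;0 0 0 0 0 0 1")

```text
clock: 11.6
eef_pos: [0.4451, 0.0211, 0.2393]
tcp_rot: [[-0.985, 0.175, 0.001], [0.175, 0.985, -0.0], [-0.001, -0.0, -1.0]]
ft_force: [0.6, -0.9, -0.3]
finger_gap: -0.0001
gripper_force: 0.0
```

```bash
python3 -c "
from plan import *
now();shot('side','m');shot('scene','n')
a=cv2.imread('pics/n.png')[130:320,140:520];e=cv2.imread('pics/m.png')[110:370,140:400]
R=lambda i,k:cv2.resize(i,None,fx=k,fy=k,interpolation=2)
A=R(a,1.1);E=R(e,1.4)
cv2.imwrite('pics/mn.png',np.hstack([cv2.copyMakeBorder(A,0,E.shape[0]-A.shape[0],0,0,0),E]))"
```

```text
C u,v,z [-86.7   0.7 129.3] phi 0.0 F [ 0.6 -0.9 -0.3] q [-0.15 -0.08  1.83 -0.    1.39 -1.54] t 11.6
```

View pics/mn.png

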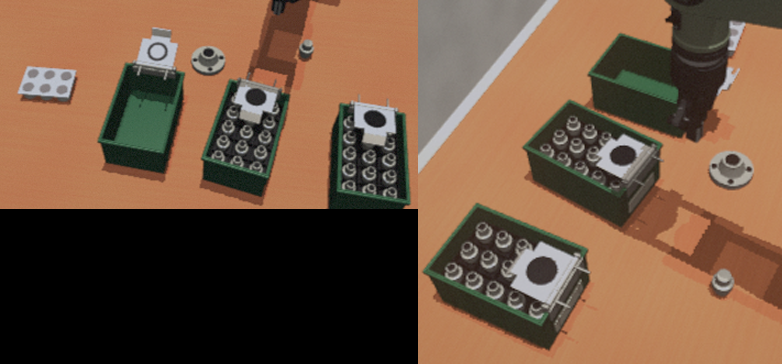

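The refilled bin's marker lies flat with its disc up. The other markers, bins and loose parts are in place and the gripper is clear, so I'm handing in.

```bash
python3 -c "
from h import *
print(r.hand_in())"
```

```text
the job is handed in; nothing more can be done
None
```

I flipped the refilled (middle) bin's marker flat over its bin, disc up, and handed the job in at about 12 s; the last pictures show everything else in place, but the hand-in returned no verdict.

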